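# Lay a display module on the free ioniser rest and open its air lever

### The job

One of the two sloped rests on the white ioniser unit is free. Gently lay the display module from the bench on the free rest, keeping hold of it, turned to the slope's angle, until it lies there (no dropping or tumbling): face up, flat on the slope and straight, with a short edge down against the lip, and let go; then stand the air lever on that same side straight upright and let go. Leave the parked module, the other lever, the wash bottle and the scraper as they are.

Things in the scene. Friction and masses are not known exactly. Their poses are not given: they have to be found in the camera images.
- module: The display module to lay down, lying face up on the bench at the start: a flat plate 105 x 60 x 12 mm (x, y, z), aluminium with a dark grey glass face, 0.15 kg. Origin: centre of its underside; x along its long side, z out of the glass face. It may lie on the rest either end down.
- parked_module: An identical module, already lying on one of the two rests (left or right, it varies); it stays there. Same origin and axes.
- unit: The fixed white ioniser unit. Base plate 180 x 580 x 14 mm (x, y, z), origin at the centre of its underside, x pointing away from the robot. In the middle of it stands a blower box 70 x 100 mm, from 10 to 80 mm in x, reaching 164 mm above the bench. The two rests stand either side of the blower and one air lever stands outside each rest.
- rest_left: Sloped aluminium rest at the unit's +y side, rising away from the robot at 30 degrees: plate 114 x 46 mm (narrower than a module), lip at its low end 8 mm high above the plate. Origin: on the plate's upper face, where the centre of a module's underside lies when its short edge touches the lip (52.5 mm up from the lip; 72 mm above the bench). x points up the slope, y across, z out of the plate.
- rest_right: The same rest on the unit's -y side, same origin and axes.
- lever_left (a joint): Angle of the air lever on the +y side, rad: 0 = straight upright, negative = leaning towards the robot (-x of the unit), positive = away from it. Turns stiffly from -1 to 1 and stays where it is left.
- lever_right (a joint): Angle of the air lever on the -y side, same meaning.
- lever_left_knob (a point): Centre of the left lever's black cross knob: a cylinder 20 mm in diameter and 30 mm long, lying along the unit's y, 100 mm from the hinge.
- lever_right_knob (a point): Centre of the right lever's knob, the same.
- lever_left_hinge (a point): Point on the left lever's hinge axis (axis along the unit's y), 50 mm above the bench, between two grey cheeks that reach 64 mm high.
- lever_right_hinge (a point): Point on the right lever's hinge axis, the same.
- wash_bottle: White wash bottle, 60 mm in diameter, 150 mm tall, standing on the bench; origin at the centre of its underside. Leave it.
- scraper: Yellow plastic scraper lying on the bench, about 130 x 60 x 10 mm. Leave it.
Things that resemble listed ones, but are neither listed nor needed, are in the scene too. What is shaped like the module but red is not meant.

How it is judged:
By the outcome, as a careful person would: the job done as asked, in the order asked, and still so for the second after the job is handed in, with the robot touching nothing.
It also fails if it takes over 46 s, if anything falls off the work surface, if the arm or the gripper's body presses on something with over 40 N, if the wrist force passes 120 N, or if a joint passes its speed limit or range.

### The arm

A 6-joint arm with a two-finger parallel gripper is mounted at the origin on the work surface. World frame = base frame: x ahead of the robot, y to its left, z up, the work surface at z = 0. Lengths are in m, angles in rad, forces in N, time in s.
With the tool pointing down it reaches from about 0.4 to 0.825 m from the base axis. Payload 7 kg.
Tool frame: the origin (TCP) lies at the very end of the fingers, on their centre line; the grasp point (between the pads) lies 19 mm behind it; z points along the fingers, y is the line along which they close (so a half turn about z gives the same grasp; the last joint's range is limited). The gripper opens to 88 mm and grips with 3 to 60 N. Pads are 19 mm wide; open, the fingers measure 130 mm over their backs; the gripper's body (78 mm by 193 mm) begins 47 mm behind the grasp point.
Start: joints at [1.462, 0.359, 0.012, 0, -1.224, -0.288], TCP at [0.261, 0.623, 0.189] pointing down, gripper open.
Joint ranges: [-3.07, 3.07], [-1.43, 2.12], [-1.02, 1.25], [-3.03, 1.67], [-3.05, -0], [-3.03, 3.03]. Speed limits (rad/s): [2.39, 2.39, 3.01, 3.14, 3.14, 3.14].

### API

Orientations are given as [roll, pitch, yaw] about the fixed x, y, z axes, in that order (R = Rz(yaw) Ry(pitch) Rx(roll)).
In Python, from station import * gives the robot as it stands.
- The arm moves only by the tool servo_tool, never from a script. Its argument "moves" is a list of rows, each an object of numbers: "jaw": the opening, from 0 (shut) to 1 (fully open); "dx", "dy", "dz": the shift along the world's x, y, z in m; "roll": the turn about the world's z in degrees. A call has exactly 10 rows; each row shifts and turns the commanded pose from where the row before left it; what a row does not reach is not made up. A row lasts 1/8 s, in which the tool goes at most 62.5 mm and 10.7 degrees, less where a joint would pass 70% of its speed; a pose out of reach is approached as far as the arm can. A call with a gripper value outside its range is refused whole. The fingers move at their own pace and stop on an object; "newtons" is the grip in N (left out, the last holds). Time passes only in rows, so rows that do not move let the fingers close, or fill a call up. It gives the time, the measured TCP pose, the force, the opening and the grip force at its end, in the units of the state.
- get_state(): the state, without advancing time (a new reading comes with each control period).
- grab_frame(name): name is "side" or "top"; returns (picture, depth): 480x640x3 uint8, red, green, blue; 480x640 float32, m along the optical axis (not along the pixel's ray), 0 where there is no reading.
- calibration(name): a dict with "intrinsics" (3x3 intrinsics, pixels), "R" (3x3) and "t" (3): a world point X has camera coordinates R X + t. Camera axes: x right, y down, z forward; pixel columns grow to the right and rows downward; lengths in m; the calibration is good to about 2 mm. A picture is of the moment at which its call begins. calibration takes no time and is no camera call.
- job_done(): hands the job in; it is judged then, once.
The state is a dict: "t": time; "q": joint angles; "qd": joint speeds; "joint_efforts": joint torques, N m; "eef_pos": TCP position; "ee_rot": TCP orientation; "force": force on the tool from outside, world axes, zero at the start; "moment": the same for the moment, N m; "width": finger opening in m; "gripper_force": force on a finger pad.
Only numpy, scipy, OpenCV 4.12 (cv2) and the standard library are available. Lean on these libraries where they do the work, as an engineer would, in place of code of your own. Each camera call takes 0.05 s, during which the arm holds its last target. There are 200 camera calls.

## Working session

There is one attempt and no reset: what is moved stays moved. The work goes in short steps, Python scripts to look and compute and a tool call to move; the robot and the scene stay as the last step left them, time stands still between calls to the robot, and variables do not carry over. Pictures are saved under pics/ and viewed, at most 10 in all, crops included, and the job is handed in when it is done.

Besides the shell and the picture viewer there is one more tool, called after "Call:" as name([rows], argument=value, ...), one row to a line, values as JSON. servo_tool: Moves the arm, as the interface text tells. Its arguments: {"type":"object","properties":{"moves":{"type":"array","items":{"type":"object","properties":{"jaw":{"type":"number"},"dx":{"type":"number"},"dy":{"type":"number"},"dz":{"type":"number"},"roll":{"type":"number"}}}},"newtons":{"type":"number"}},"required":["moves"]}

```bash
mkdir -p pics; python3 - <<'E'
from station import *
import cv2,numpy as np
for n in("top","side"):
    p,d=grab_frame(n); np.savez(f"{n}0.npz",p=p,d=d); cv2.imwrite(f"pics/{n}0.png",p[:,:,::-1]); c=calibration(n); print(n,c)
s=get_state();print(s)
E
```

```text
top {'intrinsics': array([[436.92455337,   0.        , 317.78039864],
       [  0.        , 436.92455337, 234.64212777],
       [  0.        ,   0.        ,   1.        ]]), 'R': array([[ 0.02946293, -0.99938441, -0.01904571],
       [-0.98988684, -0.02652715, -0.13935693],
       [ 0.13876591,  0.02295896, -0.99005904]]), 't': array([0.00761012, 0.5446487 , 0.86008656])}
side {'intrinsics': array([[440.5241342 ,   0.        , 318.7327499 ],
       [  0.        , 440.5241342 , 233.02360376],
       [  0.        ,   0.        ,   1.        ]]), 'R': array([[-0.99988689, -0.00463552, -0.01430791],
       [ 0.00651327,  0.72402569, -0.68974226],
       [ 0.01355661, -0.68975743, -0.7239136 ]]), 't': array([0.52849733, 0.06975146, 1.10005292])}
{'t': 0.1, 'q': array([ 1.46205084e+00,  3.59336876e-01,  1.11749524e-02, -2.88481833e-04,
       -1.22410203e+00, -2.88133592e-01]), 'qd': array([ 0.00089347,  0.00022176,  0.00233278,  0.00114914,  0.00100732,
       -0.000871  ]), 'joint_efforts': array([-2.84429865e-03, -5.84163630e+01,  2.93752921e+01,  7.01549962e+00,
        1.01675437e-02, -4.92768561e-05]), 'eef_pos': array([0.26074334, 0.62208667, 0.18831671]), 'ee_rot': array([ 3.14010846e+00, -1.57054011e-04, -3.96977184e-01]), 'force': array([ 0.45894864, -0.08841754, -0.53558839]), 'moment': array([-0.03218522, -0.03642901, -0.026309  ]), 'gripper_force': 0.0, 'width': 0.08749849584738152}
```

View pics/top0.png

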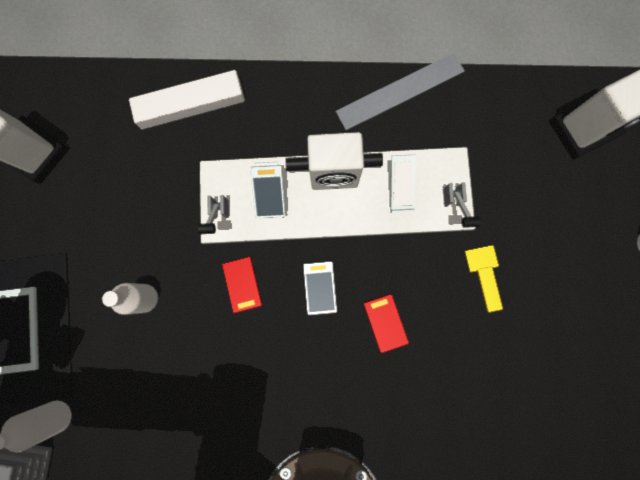

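View pics/side0.png

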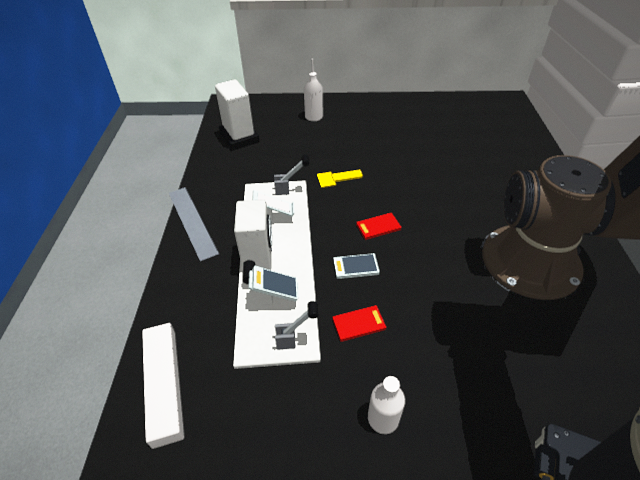

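Top view: the free rest is the right one (403,182), with the parked module on the left at (268,190). The right lever has its hinge at ~(455,192) and its knob at (470,222), leaning towards the robot. Module candidates are the grey-glass plate at (320,288) and the red plates at (241,285) and (387,323). The grey-glass one fits and the red ones are excluded. I'll confirm it in a crop and measure.

```bash
cat > h.py <<'E'
import cv2,numpy as np
from station import *
def cloud(n,d):
    c=calibration(n);K,R,t=c["intrinsics"],c["R"],c["t"]
    v,u=np.indices(d.shape); r=np.stack([(u-K[0,2])/K[0,0],(v-K[1,2])/K[1,1],np.ones(d.shape)],-1)*d[...,None]
    return (r-t)@R
def onplane(n,uv,z):
    c=calibration(n);K,R,t=c["intrinsics"],c["R"],c["t"]
    uv=np.atleast_2d(np.array(uv,float)); r=np.c_[(uv-K[:2,2])/[K[0,0],K[1,1]],np.ones(len(uv))]@R; o=-t@R
    return o+r*((z-o[2])/r[:,2])[:,None]
E
python3 - <<'E'
from h import *
np.set_printoptions(precision=4,suppress=True)
f=np.load("top0.npz");p,d=f["p"],f["d"];P=cloud("top",d)
g=p.astype(int)
# module
def rect(mask,z,name):
    n,l,s,c=cv2.connectedComponentsWithStats(mask.astype(np.uint8)); i=1+s[1:,4].argmax(); m=(l==i)
    v,u=np.nonzero(m); Q=onplane("top",np.c_[u,v],z)[:,:2]
    r=cv2.minAreaRect((Q*1000).astype(np.float32)); print(name,r,"medz",np.median(P[m][:,2]))
    return m
m=np.zeros(d.shape,bool);m[250:325,298:345]=(g[250:325,298:345].sum(-1)>110)
rect(m,.012,"module")
m=np.zeros(d.shape,bool);m[135:255,190:485]=1
m&=(g.sum(-1)>330)&(abs(P[...,2]-.014)<.008)
mm=cv2.morphologyEx(m.astype(np.uint8),cv2.MORPH_CLOSE,np.ones((5,5)))
rect(mm,.014,"base")
# rests
for nm,(a,b,c,e) in dict(free=(150,215,385,420),parked=(158,222,248,290)).items():
    Q=P[a:b,c:e].reshape(-1,3);Q=Q[(Q[:,2]>.035)&(Q[:,2]<.13)]
    ctr=Q.mean(0)
    for _ in range(5):
        U,S,V=np.linalg.svd(Q-Q.mean(0),full_matrices=False);nv=V[2]*np.sign(V[2][2]);r=(Q-Q.mean(0))@nv;Q=Q[abs(r)<max(.002,2*r.std())]
    print(nm,len(Q),Q.mean(0),"n",nv,"tilt",np.degrees(np.arccos(nv[2])),Q.min(0),Q.max(0))
# lever right
Q=P[170:235,440:485];C=g[170:235,440:485]
k=(C.sum(-1)<120)&(Q[...,2]>.07); v,u=np.nonzero(k);print("knob",k.sum(),u.mean()+440,v.mean()+170,Q[k].mean(0),Q[k].min(0),Q[k].max(0))
cv2.imwrite("pics/c1.png",np.hstack([cv2.resize(p[130:330,230:350,::-1],None,fx=3,fy=3),cv2.resize(p[140:240,380:490,::-1],(396,600))]))
E
```

```text
module ((435.85736083984375, 18.932235717773438), (118.95002746582031, 79.79765319824219), 9.324987411499023) medz 0.012561420678247663
base ((635.4779052734375, -9.755859375), (180.6877899169922, 578.63623046875), 4.467075347900391) medz 0.014890320770142068
free 1116 [ 0.6496 -0.1439  0.075 ] n [-0.4987 -0.0358  0.866 ] tilt 29.99865065716422 [ 0.5997 -0.1703  0.0448] [ 0.6976 -0.1185  0.1039]
parked 1420 [0.6215 0.124  0.0844] n [-0.4981 -0.0352  0.8664] tilt 29.95517072225176 [0.5731 0.0917 0.0543] [0.6685 0.1571 0.1116]
knob 130 470.9076923076923 221.14615384615385 [ 0.5595 -0.2522  0.1537] [ 0.4196 -0.2758  0.1215] [0.5752 0.0023 0.9276]
```

View pics/c1.png

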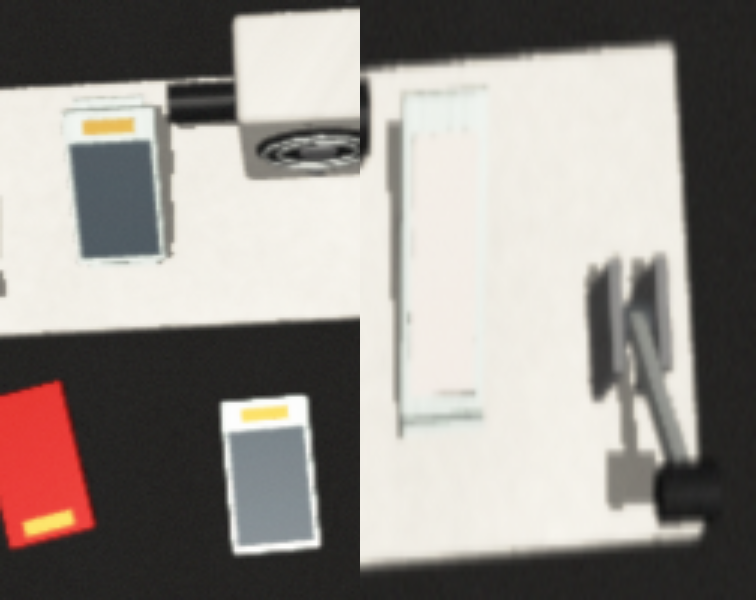

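The crop confirms the grey-glass module with corners at roughly (304,264), (332,262), (337,312) and (308,314). The right rest is empty with its lip towards the robot, and the knob is on the robot side. Next I'll get precise measurements.

```bash
python3 - <<'E'
from h import *
np.set_printoptions(precision=4,suppress=True)
f=np.load("top0.npz");p,d=f["p"],f["d"];P=cloud("top",d);g=p.astype(int)
m=np.zeros(d.shape,np.uint8);m[255:322,298:345]=(g[255:322,298:345].max(-1)>90)
v,u=np.nonzero(m);print("modmask",m.sum(),u.min(),u.max(),v.min(),v.max())
Q=onplane("top",np.c_[u,v],.012)[:,:2];print(cv2.minAreaRect((Q*1000).astype(np.float32)))
fs=np.load("side0.npz");ps,ds=fs["p"].astype(int),fs["d"];S=cloud("side",ds)
m=np.zeros(ds.shape,np.uint8);m[248:282,330:385]=(ps[248:282,330:385].max(-1)>90)
v,u=np.nonzero(m);Q=onplane("side",np.c_[u,v],.012)[:,:2];print("side",cv2.minAreaRect((Q*1000).astype(np.float32)))
# everything in unit frame
yaw=np.radians(4.3);o=np.array([.6355,-.0098,0]);Rz=np.array([[np.cos(yaw),-np.sin(yaw),0],[np.sin(yaw),np.cos(yaw),0],[0,0,1]])
T=(P-o)@Rz;TS=(S-o)@Rz
def rep(n,T,k): 
    q=T[k];print(n,k.sum(),"min",np.percentile(q,1,0),"max",np.percentile(q,99,0),"med",np.median(q,0))
for nm,T_,G in(("top",T,g),("side",TS,ps)):
    inb=(abs(T_[...,0])<.14)&(abs(T_[...,1])<.31)&(T_[...,2]<.25)
    x,y,z=T_[...,0],T_[...,1],T_[...,2]
    rep(nm+" blower",T_,inb&(abs(y)<.06)&(z>.155))
    rep(nm+" nozzleR",T_,inb&(y<-.055)&(y>-.11)&(z>.03))
    rep(nm+" free",T_,inb&(y<-.105)&(y>-.17)&(z>.035))
    rep(nm+" parked",T_,inb&(y>.1)&(y<.18)&(z>.045))
    rep(nm+" knob",T_,inb&(y<-.2)&(z>.07)&(G.max(-1)<60))
    rep(nm+" knobtop",T_,inb&(y<-.2)&(z>.122))
    rep(nm+" cheeks",T_,inb&(y<-.2)&(z>.055)&(z<.07))
    rep(nm+" baseall",T_,inb&(abs(z-.014)<.006)&(G.min(-1)>100))
E
```

```text
modmask 1578 303 336 261 314
((436.8996276855469, 16.945789337158203), (107.94105529785156, 62.91602325439453), 6.735898971557617)
side ((436.6697692871094, 20.263160705566406), (107.10602569580078, 70.14929962158203), 6.787238597869873)
top blower 2040 min [ 0.0108 -0.0484  0.1577] max [0.0784 0.0488 0.1681] med [0.0431 0.0001 0.1647]
top nozzleR 266 min [ 0.0466 -0.0993  0.0502] max [ 0.0731 -0.0602  0.0675] med [ 0.0571 -0.0802  0.0625]
top free 1348 min [-0.0507 -0.1575  0.0462] max [ 0.0517 -0.1119  0.1019] med [ 0.0032 -0.1345  0.0747]
top parked 1694 min [-0.0508  0.105   0.0522] max [0.0501 0.1643 0.1098] med [-0.0012  0.1345  0.0857]
top knob 164 min [-0.0987 -0.2594  0.1218] max [-0.0802 -0.2301  0.1335] med [-0.0903 -0.2444  0.1293]
top knobtop 179 min [-0.0989 -0.2594  0.1226] max [-0.0798 -0.2298  0.1334] med [-0.0904 -0.2443  0.129 ]
top cheeks 260 min [-0.0385 -0.2614  0.0553] max [ 0.0005 -0.2275  0.0691] med [-0.0201 -0.2419  0.0636]
top baseall 15503 min [-0.0884 -0.2844  0.0108] max [0.0884 0.2847 0.0186] med [-0.0172 -0.0076  0.0149]
side blower 991 min [ 0.0126 -0.046   0.1562] max [0.0802 0.052  0.1664] med [0.0459 0.009  0.163 ]
side nozzleR 3 min [-0.0475 -0.11    0.0517] max [-0.027  -0.1082  0.0554] med [-0.0273 -0.1098  0.0517]
side free 513 min [-0.0487 -0.1574  0.0416] max [ 0.0544 -0.1103  0.0999] med [-0.0018 -0.1328  0.0666]
side parked 1277 min [-0.0498  0.101   0.0482] max [0.0666 0.1668 0.1081] med [0.0034 0.1416 0.0827]
side knob 74 min [-0.0973 -0.2571  0.1115] max [-0.0794 -0.2262  0.1317] med [-0.0882 -0.2355  0.1264]
side knobtop 58 min [-0.0973 -0.2572  0.1221] max [-0.0792 -0.2259  0.1318] med [-0.0883 -0.2389  0.1279]
side cheeks 117 min [-0.0383 -0.2611  0.0552] max [ 0.0011 -0.2252  0.0691] med [-0.0184 -0.2394  0.0616]
side baseall 8553 min [-0.0869 -0.279   0.0094] max [0.089  0.2897 0.0174] med [-0.015   0.1413  0.0133]
```

Call:
servo_tool([
  {"dz": 0.05, "jaw": 1},
  {"dz": 0.01, "dx": 0.012, "dy": -0.055, "roll": 3},
  {"dx": 0.014, "dy": -0.059, "roll": 3},
  {"dx": 0.014, "dy": -0.059, "roll": 3},
  {"dx": 0.014, "dy": -0.059, "roll": 3},
  {"dx": 0.014, "dy": -0.059, "roll": 3},
  {"dx": 0.014, "dy": -0.059, "roll": 3},
  {"dx": 0.014, "dy": -0.059, "roll": 3},
  {"dx": 0.014, "dy": -0.059, "roll": 3},
  {"dx": 0.014, "dy": -0.059, "roll": 3},
], newtons=25)

```text
$.moves[0]: bad value
```

```bash
python3 -c "
from station import *
print(get_state()['q'],get_state()['eef_pos'],get_state()['ee_rot'])"
```

```text
[ 1.46205084e+00  3.59336876e-01  1.11749524e-02 -2.88481833e-04
 -1.22410203e+00 -2.88133592e-01] [0.26074334 0.62208667 0.18831671] [ 3.14010846e+00 -1.57054011e-04 -3.96977184e-01]
```

Call:
servo_tool([
  {"dx": 0, "dy": 0, "dz": 0.05, "roll": 0, "jaw": 1},
  {"dx": 0.012, "dy": -0.055, "dz": 0.01, "roll": 3, "jaw": 1},
  {"dx": 0.014, "dy": -0.059, "dz": 0, "roll": 3, "jaw": 1},
  {"dx": 0.014, "dy": -0.059, "dz": 0, "roll": 3, "jaw": 1},
  {"dx": 0.014, "dy": -0.059, "dz": 0, "roll": 3, "jaw": 1},
  {"dx": 0.014, "dy": -0.059, "dz": 0, "roll": 3, "jaw": 1},
  {"dx": 0.014, "dy": -0.059, "dz": 0, "roll": 3, "jaw": 1},
  {"dx": 0.014, "dy": -0.059, "dz": 0, "roll": 3, "jaw": 1},
  {"dx": 0.014, "dy": -0.059, "dz": 0, "roll": 3, "jaw": 1},
  {"dx": 0.014, "dy": -0.059, "dz": 0, "roll": 3, "jaw": 1},
], newtons=25)

```text
t: 1.35
eef_pos: [0.3847, 0.0936, 0.2493]
ee_rot: [-3.141, -0.001, 0.077]
force: [2.3, 0.7, -0.4]
width: 0.0874
gripper_force: 0.0
```

```bash
python3 -c "
from station import *
print(get_state()['q'],get_state()['eef_pos'],get_state()['ee_rot'])"
```

```text
[ 7.44485924e-01 -1.66566483e-01 -4.44792233e-01 -4.03850584e-05
 -1.29178932e+00  9.03283650e-01] [0.38467044 0.09364025 0.24929767] [-3.14107853e+00 -5.89534134e-04  7.69619889e-02]
```

Call:
servo_tool([
  {"dx": 0.003, "dy": -0.03, "dz": -0.02, "roll": 0.8, "jaw": 1},
  {"dx": 0.005, "dy": -0.03, "dz": -0.03, "roll": 0.8, "jaw": 1},
  {"dx": 0.006, "dy": -0.021, "dz": -0.04, "roll": 0.7, "jaw": 1},
  {"dx": 0, "dy": 0, "dz": -0.05, "roll": 0, "jaw": 1},
  {"dx": 0, "dy": 0, "dz": -0.04, "roll": 0, "jaw": 1},
  {"dx": 0, "dy": 0, "dz": -0.02, "roll": 0, "jaw": 1},
  {"dx": 0, "dy": 0, "dz": -0.01, "roll": 0, "jaw": 1},
  {"dx": 0, "dy": 0, "dz": 0, "roll": 0, "jaw": 1},
  {"dx": 0, "dy": 0, "dz": 0, "roll": 0, "jaw": 1},
  {"dx": 0, "dy": 0, "dz": 0, "roll": 0, "jaw": 1},
])

```text
t: 2.6
eef_pos: [0.3995, 0.0149, 0.0399]
ee_rot: [-3.141, -0.002, 0.115]
force: [-0.1, -0.0, 1.0]
width: 0.0875
gripper_force: 0.0
```

```bash
python3 - <<'E'
from h import *
s=get_state();print(s['q'],s['eef_pos'],s['ee_rot'])
p,d=grab_frame("side");cv2.imwrite("pics/s1.png",cv2.resize(p[140:380,250:570,::-1],(800,600)))
E
```

```text
[ 5.37722139e-01  6.47520983e-02 -7.70609998e-01  1.04695799e-04
 -7.33671488e-01  1.14771188e+00] [0.39946677 0.0148684  0.03993465] [-3.14093296e+00 -1.63615317e-03  1.14714852e-01]
```

View pics/s1.png

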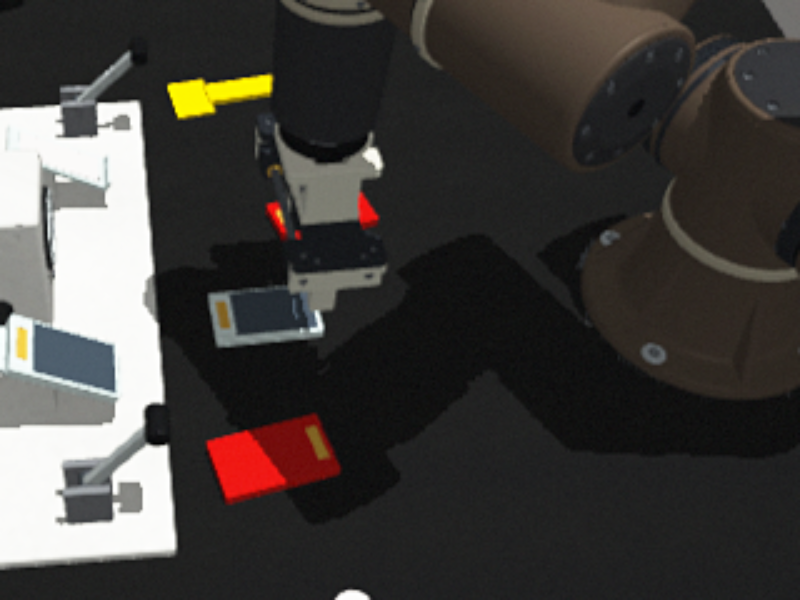

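The side picture shows the gripper above the module's near end, at crop (315,305), with both red plates clear. Next I descend and grip.

Call:
servo_tool([
  {"dx": 0, "dy": -0.002, "dz": -0.02, "roll": 0.2, "jaw": 1},
  {"dx": 0, "dy": 0, "dz": -0.013, "roll": 0, "jaw": 1},
  {"dx": 0, "dy": 0, "dz": -0.004, "roll": 0, "jaw": 1},
  {"dx": 0, "dy": 0, "dz": 0, "roll": 0, "jaw": 1},
  {"dx": 0, "dy": 0, "dz": 0, "roll": 0, "jaw": 0.5},
  {"dx": 0, "dy": 0, "dz": 0, "roll": 0, "jaw": 0.5},
  {"dx": 0, "dy": 0, "dz": 0, "roll": 0, "jaw": 0.5},
  {"dx": 0, "dy": 0, "dz": 0, "roll": 0, "jaw": 0.5},
  {"dx": 0, "dy": 0, "dz": 0, "roll": 0, "jaw": 0.5},
  {"dx": 0, "dy": 0, "dz": 0, "roll": 0, "jaw": 0.5},
], newtons=25)

```text
t: 3.9
eef_pos: [0.3989, 0.0125, 0.0021]
ee_rot: [3.142, 0.0, 0.118]
force: [-0.1, -0.6, 0.2]
width: 0.0439
gripper_force: 0.0
```

```bash
python3 - <<'E'
from h import *
p,d=grab_frame("side");q,e=grab_frame("top");cv2.imwrite("pics/s2.png",np.hstack([cv2.resize(p[220:300,310:410,::-1],(400,320)),cv2.resize(q[240:340,270:395,::-1],(400,320))]))
np.savez("s2.npz",p=p,d=d,q=q,e=e)
E
```

```text
(no output)
```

View pics/s2.png

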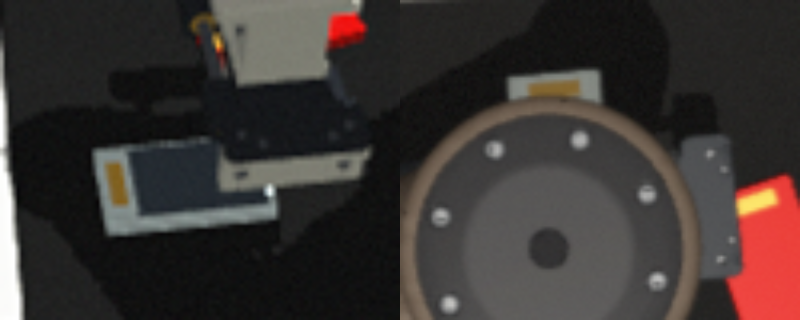

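```bash
python3 - <<'E'
from h import *
np.set_printoptions(precision=4,suppress=True)
def proj(n,X):
    c=calibration(n);x=np.atleast_2d(X)@c["R"].T+c["t"];x=x@c["intrinsics"].T;return x[:,:2]/x[:,2:]
X=[[.399,.0125,.002],[.399,.0345,.002],[.399,.0555,.002],[.399,.0555,.04],[.389,.047,.012],[.332,.047,.012]]
print((proj("side",X)-[310,220])*4)
f=np.load("s2.npz");p,d=f["p"].astype(int),f["d"]
S=cloud("side",d)
for v in range(250,284,3): print(v,[tuple(np.round(S[v,u]*1000).astype(int)) for u in range(360,392,5)])
m=np.zeros(d.shape,np.uint8);m[250:282,328:385]=((p[250:282,328:385].max(-1)>90)&(S[250:282,328:385,2]<.025))
v,u=np.nonzero(m);Q=onplane("side",np.c_[u,v],.012)[:,:2];print(cv2.minAreaRect((Q*1000).astype(np.float32)))
E
```

```text
[[243.1795 180.8199]
 [245.9386 208.6115]
 [248.6455 235.8782]
 [253.3853 196.2632]
 [265.3332 214.4211]
 [359.937  213.9238]]
250 [(np.int64(422), np.int64(-41), np.int64(-1)), (np.int64(428), np.int64(89), np.int64(147)), (np.int64(417), np.int64(91), np.int64(149)), (np.int64(406), np.int64(88), np.int64(145)), (np.int64(396), np.int64(92), np.int64(149)), (np.int64(385), np.int64(91), np.int64(148)), (np.int64(375), np.int64(90), np.int64(147))]
253 [(np.int64(423), np.int64(-29), np.int64(0)), (np.int64(428), np.int64(98), np.int64(147)), (np.int64(418), np.int64(100), np.int64(149)), (np.int64(407), np.int64(100), np.int64(148)), (np.int64(396), np.int64(97), np.int64(146)), (np.int64(386), np.int64(99), np.int64(147)), (np.int64(376), np.int64(99), np.int64(148))]
256 [(np.int64(425), np.int64(-8), np.int64(13)), (np.int64(428), np.int64(103), np.int64(143)), (np.int64(418), np.int64(107), np.int64(148)), (np.int64(408), np.int64(109), np.int64(149)), (np.int64(397), np.int64(107), np.int64(148)), (np.int64(387), np.int64(108), np.int64(148)), (np.int64(376), np.int64(104), np
[... 2309 characters left out ...]
, np.int64(0)), (np.int64(416), np.int64(57), np.int64(0)), (np.int64(404), np.int64(58), np.int64(2)), (np.int64(392), np.int64(57), np.int64(0)), (np.int64(380), np.int64(58), np.int64(1)), (np.int64(368), np.int64(56), np.int64(-2)), (np.int64(357), np.int64(60), np.int64(4))]
283 [(np.int64(429), np.int64(65), np.int64(-2)), (np.int64(417), np.int64(65), np.int64(-1)), (np.int64(405), np.int64(67), np.int64(1)), (np.int64(393), np.int64(66), np.int64(-1)), (np.int64(381), np.int64(66), np.int64(-1)), (np.int64(369), np.int64(65), np.int64(-1)), (np.int64(357), np.int64(66), np.int64(-1))]
((437.0765380859375, 21.71112060546875), (106.11138916015625, 67.54747772216797), 6.254988670349121)
```

```bash
python3 - <<'E'
from h import *
f=np.load("s2.npz");p=f["p"];s=np.clip(p[245:295,325:400,::-1].astype(float)*2.2,0,255).astype(np.uint8)
cv2.imwrite("pics/s3.png",cv2.resize(s,(800,533),interpolation=cv2.INTER_CUBIC))
print(get_state())
E
```

```text
{'t': 4.0, 'q': array([ 5.32755111e-01,  1.34510832e-01, -8.16482595e-01,  4.48006066e-06,
       -6.19760435e-01,  1.15609676e+00]), 'qd': array([ 0.00131213, -0.00168262,  0.00019561, -0.00229616,  0.00087097,
       -0.00115706]), 'joint_efforts': array([ 1.20338122e-03, -2.92545873e+01,  1.81911886e+01,  4.27281797e+00,
        8.62212153e-02,  4.28149838e-05]), 'eef_pos': array([0.39890246, 0.01254324, 0.00215814]), 'ee_rot': array([-3.14157793e+00, -3.99141156e-05,  1.18059195e-01]), 'force': array([-0.64094136, -0.39995301, -0.05813994]), 'moment': array([ 0.01346824, -0.05565083,  0.03419141]), 'gripper_force': 0.0, 'width': 0.043530875701068616}
```

View pics/s3.png

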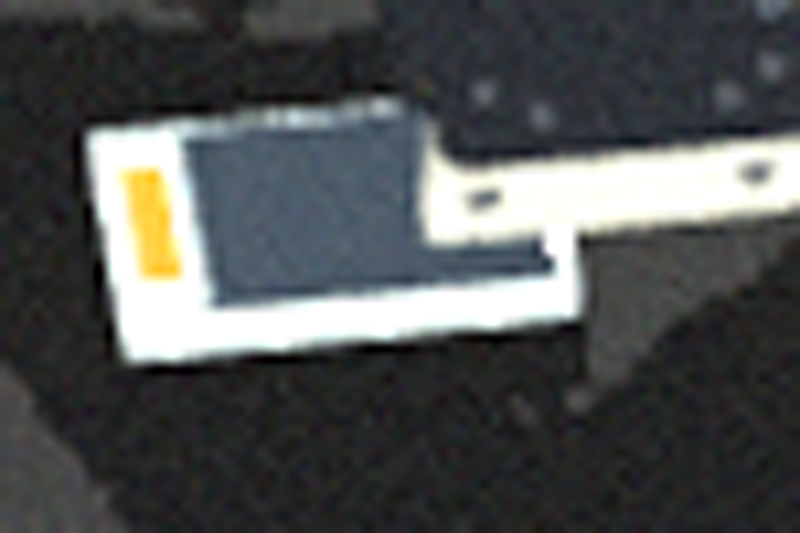

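The fingers shut to 44 mm without touching the module. The side depth also puts the gripper body at z≈105 mm, about 37 mm higher than the reported TCP implies. I'll open up and measure the real fingertip height.

Call:
servo_tool([
  {"dx": 0, "dy": 0, "dz": 0, "roll": 0, "jaw": 1},
  {"dx": 0, "dy": 0, "dz": 0, "roll": 0, "jaw": 1},
  {"dx": 0, "dy": 0, "dz": 0, "roll": 0, "jaw": 1},
  {"dx": 0, "dy": 0, "dz": 0, "roll": 0, "jaw": 1},
  {"dx": 0, "dy": 0, "dz": 0, "roll": 0, "jaw": 1},
  {"dx": 0, "dy": 0, "dz": 0, "roll": 0, "jaw": 1},
  {"dx": 0, "dy": 0, "dz": 0, "roll": 0, "jaw": 1},
  {"dx": 0, "dy": 0, "dz": 0, "roll": 0, "jaw": 1},
  {"dx": 0, "dy": 0, "dz": 0, "roll": 0, "jaw": 1},
  {"dx": 0, "dy": 0, "dz": 0, "roll": 0, "jaw": 1},
])

```text
t: 5.25
eef_pos: [0.3989, 0.0125, 0.0022]
ee_rot: [3.142, 0.0, 0.118]
force: [0.6, -0.3, 0.6]
width: 0.0878
gripper_force: 0.0
```

```bash
python3 - <<'E'
from h import *
p,d=grab_frame("side");f=np.load("s2.npz");S=cloud("side",d)
print(get_state()["width"])
ch=(abs(d-f["d"])>.012)&(d>0);ch=cv2.morphologyEx(ch.astype(np.uint8),cv2.MORPH_OPEN,np.ones((2,2)))
v,u=np.nonzero(ch);k=(v>180)
for a,b in list(zip(v[k],u[k]))[::3]: print(b,a,np.round(S[a,b]*1000).astype(int),p[a,b])
s=np.clip(p[230:295,320:405,::-1].astype(float)*2,0,255).astype(np.uint8);cv2.imwrite("pics/s4.png",cv2.resize(s,(785,600),interpolation=cv2.INTER_CUBIC))
np.savez("s4.npz",p=p,d=d)
E
```

```text
0.08778330931781424
113 181 [ 1727 -1246  -757] [161 164 167]
136 186 [ 1583 -1204  -760] [159 164 164]
126 189 [ 1631 -1175  -758] [154 159 159]
127 190 [ 1625 -1172  -762] [157 163 164]
158 190 [ 1440 -1150  -746] [157 163 165]
110 191 [ 1711 -1151  -751] [156 161 160]
130 191 [ 1600 -1154  -754] [158 165 162]
138 191 [ 1550 -1145  -747] [153 157 158]
170 191 [ 1370 -1140  -745] [157 162 162]
109 192 [ 1718 -1149  -756] [153 160 158]
131 192 [ 1587 -1136  -746] [153 159 159]
172 192 [ 964 -274   -2] [152 159 170]
132 194 [ 1576 -1118  -745] [154 160 158]
81 195 [ 1866 -1125  -756] [ 97 103 103]
133 195 [ 1571 -1117  -751] [155 161 160]
82 196 [ 1860 -1120  -759] [161 166 165]
127 197 [ 1597 -1096  -748] [159 166 165]
149 197 [ 1474 -1092  -745] [159 166 163]
169 201 [ 1360 -1067  -753] [156 164 162]
170 202 [ 1346 -1045  -740] [159 164 164]
161 206 [ 1390 -1020  -747] [159 166 164]
72 207 [ 1869 -1016  -745] [74 81 84]
160 207 [ 1393 -1012  -746] [160 166 166]
167 207 [ 1358 -1017  -751] [160 167 166]
66 210 [1869 -964 -718] [71 80 83]
66 211 [1856 -945 -707] [73 81 82]
354 211 [44
[... 1939 characters left out ...]
9 [369  22  -1] [48 48 46]
375 270 [398  73  59] [124 126 115]
378 270 [391  73  59] [122 124 112]
381 270 [384  71  56] [127 126 115]
373 271 [402  71  53] [120 121 113]
376 271 [395  70  51] [123 123 113]
379 271 [388  72  53] [125 125 115]
382 271 [373  29   0] [74 73 66]
374 272 [400  72  50] [127 125 117]
377 272 [393  72  50] [123 124 113]
380 272 [385  71  48] [127 127 118]
373 273 [402  74  49] [122 121 117]
376 273 [395  72  46] [130 133 123]
379 273 [388  72  45] [100 102  94]
382 273 [373  35  -1] [50 51 47]
375 274 [396  71  41] [101 106 103]
378 274 [384  40   2] [ 91 100  95]
381 274 [376  38  -1] [27 27 27]
375 275 [391  42   1] [40 43 45]
46 305 [1741 -391 -753] [158 164 160]
```

View pics/s4.png

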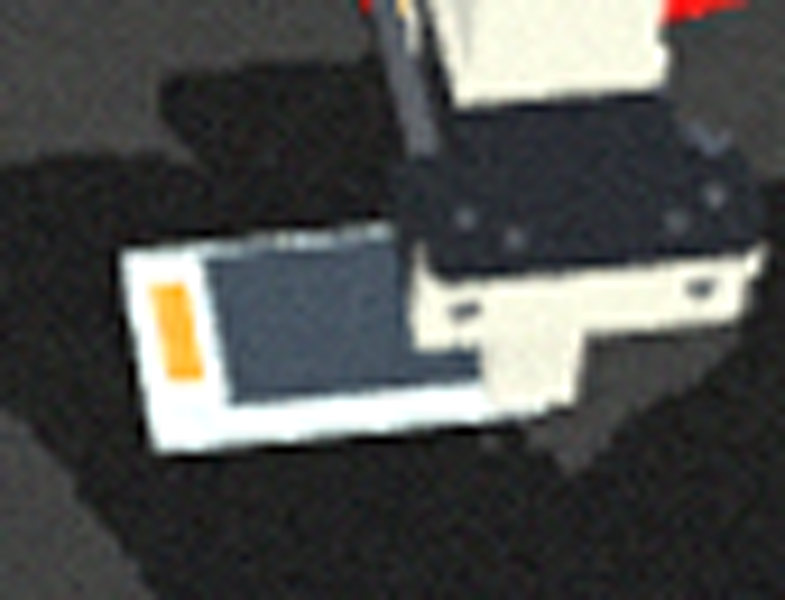

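The picture shows the open +y finger at (530,370), ending at z≈0.039 by depth while the reported TCP z is 0.002. The body bottom also fits 0.039+0.066. The reported height is therefore about 37 mm too low, while x and y agree. I'll go lower and watch the force.

Call:
servo_tool([
  {"dx": 0, "dy": 0, "dz": -0.02, "roll": 0, "jaw": 1},
  {"dx": 0, "dy": 0, "dz": -0.01, "roll": 0, "jaw": 1},
  {"dx": 0, "dy": 0, "dz": -0.004, "roll": 0, "jaw": 1},
  {"dx": 0, "dy": 0, "dz": 0, "roll": 0, "jaw": 1},
  {"dx": 0, "dy": 0, "dz": 0, "roll": 0, "jaw": 0.5},
  {"dx": 0, "dy": 0, "dz": 0, "roll": 0, "jaw": 0.5},
  {"dx": 0, "dy": 0, "dz": 0, "roll": 0, "jaw": 0.5},
  {"dx": 0, "dy": 0, "dz": 0, "roll": 0, "jaw": 0.5},
  {"dx": 0, "dy": 0, "dz": 0, "roll": 0, "jaw": 0.5},
  {"dx": 0, "dy": 0, "dz": 0, "roll": 0, "jaw": 0.5},
], newtons=25)

```text
t: 6.55
eef_pos: [0.399, 0.0126, -0.0317]
ee_rot: [-3.142, -0.0, 0.118]
force: [-2.0, 0.4, 5.8]
width: 0.0595
gripper_force: 25.0
```

Call:
servo_tool([
  {"dx": 0, "dy": 0, "dz": 0.004, "roll": 0, "jaw": 0.5},
  {"dx": 0, "dy": 0, "dz": 0.01, "roll": 0, "jaw": 0.5},
  {"dx": 0, "dy": 0, "dz": 0.02, "roll": 0, "jaw": 0.5},
  {"dx": 0, "dy": 0, "dz": 0.03, "roll": 0, "jaw": 0.5},
  {"dx": 0, "dy": 0, "dz": 0.03, "roll": 0, "jaw": 0.5},
  {"dx": 0, "dy": 0, "dz": 0.03, "roll": 0, "jaw": 0.5},
  {"dx": 0, "dy": 0, "dz": 0.02, "roll": 0, "jaw": 0.5},
  {"dx": 0, "dy": 0, "dz": 0.01, "roll": 0, "jaw": 0.5},
  {"dx": 0, "dy": 0, "dz": 0, "roll": 0, "jaw": 0.5},
  {"dx": 0, "dy": 0, "dz": 0, "roll": 0, "jaw": 0.5},
])

```text
t: 7.8
eef_pos: [0.3982, 0.0123, 0.1214]
ee_rot: [3.141, 0.001, 0.118]
force: [-0.2, -0.7, -1.3]
width: 0.0594
gripper_force: 25.0
```

```bash
cat >> h.py <<'E'
def modfit(save=None):
    "glass plane (dark bluish) + finger tip of the held module, side camera"
    p,d=grab_frame("side");S=cloud("side",d);s=get_state()
    if save:np.savez(save,p=p,d=d)
    t=s["eef_pos"]; 
    dx=S[...,0]-t[0];dy=S[...,1]-t[1];dz=S[...,2]-(t[2]+.035)
    k=(dx>.015)&(dx<.09)&(abs(dy)<.05)&(abs(dz)<.06)&(d>0)
    Q=S[k]
    for _ in range(6):
        c=Q.mean(0);n=np.linalg.svd(Q-c,full_matrices=False)[2][2];n*=np.sign(n[2]);r=(Q-c)@n;Q=Q[abs(r)<max(.0025,2*r.std())]
    print("tcp",t,"held plane c",c,"n",n,"pitch deg(+ = far end up)",np.degrees(np.arctan2(-n[0],n[2])),"lat",np.degrees(np.arctan2(n[1],n[2])),len(Q),"rms",r.std())
    return S,p,d
E
python3 - <<'E'
from h import *
np.set_printoptions(precision=4,suppress=True)
S,p,d=modfit("s5.npz");t=get_state()["eef_pos"]
k=(abs(S[...,0]-t[0]+.006)<.014)&(S[...,1]-t[1]>.025)&(S[...,1]-t[1]<.075)&(abs(S[...,2]-t[2]-.03)<.06)
v,u=np.nonzero(k)
for a in np.unique(v): print(a,np.round(np.median(S[a,u[v==a]],0)*1000),np.median(p[a,u[v==a]],0))
print(get_state()['force'])
E
```

```text
tcp [0.3982 0.0122 0.1213] held plane c [0.4543 0.0221 0.1641] n [0.0115 0.0063 0.9999] pitch deg(+ = far end up) -0.6613357591107379 lat 0.3594845033397198 580 rms 0.0010775546598135487
229 [393.  58. 179.] [130. 131. 120.]
230 [397.  58. 175.] [129.  131.  121.5]
231 [396.  57. 171.] [130.5 132.  121. ]
232 [396.  58. 169.] [132.5 133.5 124. ]
233 [394.  58. 166.] [135. 119. 109.]
234 [395.  57. 162.] [133.   85.5  77.5]
[ 0.1006 -0.3309 -0.978 ]
```

```bash
python3 - <<'E'
from h import *
np.set_printoptions(precision=4,suppress=True)
s=get_state();t=s["eef_pos"];yaw=s["ee_rot"][2]
R=np.array([[np.cos(yaw),-np.sin(yaw)],[np.sin(yaw),np.cos(yaw)]])
f=np.load("s5.npz");q,e=grab_frame("top")
for n,p,d in(("side",f["p"],f["d"]),("top",q,e)):
    S=cloud(n,d);L=(S[...,:2]-t[:2])@R
    # bright/any pixels on plane z~.163
    k=(abs(S[...,2]-.163)<.006)&(L[...,0]>.02)&(L[...,0]<.11)&(abs(L[...,1])<.05)&(d>0)
    v,u=np.nonzero(k);l=(onplane(n,np.c_[u,v],.1633)[:,:2]-t[:2])@R
    print(n,k.sum(),"x max",np.percentile(l[:,0],[97,99,100]))
    for a in np.arange(.03,.09,.012):
        w=l[abs(l[:,0]-a)<.006]
        if len(w)>5: print(round(a,3),w[:,1].min(),w[:,1].max(),len(w))
E
```

```text
side 667 x max [0.0906 0.0919 0.0928]
0.03 -0.029651409655030176 0.036548891297048816 114
0.042 -0.028442348004663043 0.035730281993737935 113
0.054 -0.029307612726220792 0.03676371798845913 113
0.066 -0.028101378651274763 0.03833691437447645 114
0.078 -0.029252989877622544 0.03643399886927812 113
top 146 x max [0.0906 0.0908 0.0908]
0.078 -0.02980114329182648 -0.009032634474267977 30
```

The module is held level (pitch −0.7°), centred, and gripped 38 mm from its middle. Next I carry it over the free rest.

Call:
servo_tool([
  {"dx": 0.01, "dy": -0.02, "dz": 0, "roll": -0.3, "jaw": 0.5},
  {"dx": 0.02, "dy": -0.03, "dz": 0, "roll": -0.4, "jaw": 0.5},
  {"dx": 0.03, "dy": -0.03, "dz": 0, "roll": -0.4, "jaw": 0.5},
  {"dx": 0.035, "dy": -0.03, "dz": 0, "roll": -0.4, "jaw": 0.5},
  {"dx": 0.035, "dy": -0.025, "dz": 0, "roll": -0.4, "jaw": 0.5},
  {"dx": 0.035, "dy": -0.015, "dz": 0, "roll": -0.4, "jaw": 0.5},
  {"dx": 0.025, "dy": -0.0095, "dz": -0.01, "roll": -0.2, "jaw": 0.5},
  {"dx": 0.015, "dy": 0, "dz": -0.013, "roll": 0, "jaw": 0.5},
  {"dx": 0, "dy": 0, "dz": -0.01, "roll": 0, "jaw": 0.5},
  {"dx": 0, "dy": 0, "dz": 0, "roll": 0, "jaw": 0.5},
])

```text
t: 9.15
eef_pos: [0.6022, -0.1465, 0.0876]
ee_rot: [-3.141, 0.003, 0.075]
force: [-1.1, 0.4, -2.1]
width: 0.0594
gripper_force: 25.0
```

```bash
python3 - <<'E'
from h import *
np.set_printoptions(precision=4,suppress=True)
modfit("s6.npz");s=get_state();print(s["ee_rot"],s["force"])
q,e=grab_frame("top");P=cloud("top",e)
# free strip of rest/mod as seen from top in unit frame
yaw=np.radians(4.3);o=np.array([.6355,-.0098,0]);Rz=np.array([[np.cos(yaw),-np.sin(yaw),0],[np.sin(yaw),np.cos(yaw),0],[0,0,1]])
T=(P-o)@Rz;k=(T[...,1]<-.09)&(T[...,1]>-.18)&(T[...,0]>.005)&(T[...,0]<.07)&(T[...,2]>.10)&(T[...,2]<.16)
print(k.sum(),np.percentile(T[k],[1,50,99],axis=0))
E
```

```text
tcp [ 0.6028 -0.1466  0.0887] held plane c [ 0.6584 -0.1328  0.1103] n [-0.6183 -0.7169  0.3221] pitch deg(+ = far end up) 62.482004958374105 lat -65.80193568701033 533 rms 0.011933185068672969
[-3.1415  0.0015  0.0749] [ 0.3384 -0.0379 -1.5487]Traceback (most recent call last):
  File "<stdin>", line 8, in <module>
    return _quantile_unchecked(
        a, q, axis, out, overwrite_input, method, keepdims, weights)
    return _ureduce(a,
                    func=_quantile_ureduce_func,
    ...<5 lines>...
                    overwrite_input=overwrite_input,
                    method=method)
    r = func(a, **kwargs)
    result = _quantile(arr,
                       quantiles=q,
    ...<2 lines>...
                       out=out,
                       weights=wgt)
    slices_having_nans = np.isnan(arr[-1, ...])
                                  ~~~^^^^^^^^^
IndexError: index -1 is out of bounds for axis 0 with size 0
```

Call:
servo_tool([
  {"dx": 0.0005, "dy": -0.0005, "dz": -0.007, "roll": 0, "jaw": 0.5},
  {"dx": 0, "dy": 0, "dz": -0.007, "roll": 0, "jaw": 0.5},
  {"dx": 0, "dy": 0, "dz": -0.005, "roll": 0, "jaw": 0.5},
  {"dx": 0, "dy": 0, "dz": -0.004, "roll": 0, "jaw": 0.5},
  {"dx": 0, "dy": 0, "dz": -0.004, "roll": 0, "jaw": 0.5},
  {"dx": 0, "dy": 0, "dz": -0.004, "roll": 0, "jaw": 0.5},
  {"dx": 0.0005, "dy": 0, "dz": -0.004, "roll": 0, "jaw": 0.5},
  {"dx": 0, "dy": 0, "dz": 0, "roll": 0, "jaw": 0.5},
  {"dx": 0, "dy": 0, "dz": 0, "roll": 0, "jaw": 0.5},
  {"dx": 0, "dy": 0, "dz": 0, "roll": 0, "jaw": 0.5},
])

```text
t: 10.5
eef_pos: [0.605, -0.1475, 0.0543]
ee_rot: [3.142, -0.0, 0.074]
force: [-3.1, -1.2, 0.8]
width: 0.0592
gripper_force: 25.0
```

```bash
python3 - <<'E'
from h import *
np.set_printoptions(precision=4,suppress=True)
p,d=grab_frame("side");q,e=grab_frame("top");s=get_state();print(s["eef_pos"],s["force"],s["moment"])
cv2.imwrite("pics/s7.png",np.hstack([cv2.resize(p[150:300,190:340,::-1],(400,400)),cv2.resize(q[120:250,370:500,::-1],(400,400))]))
E
```

```text
[ 0.6051 -0.1475  0.0543] [-4.2651 -0.8126  0.416 ] [-0.1607  1.1052 -0.044 ]
```

View pics/s7.png

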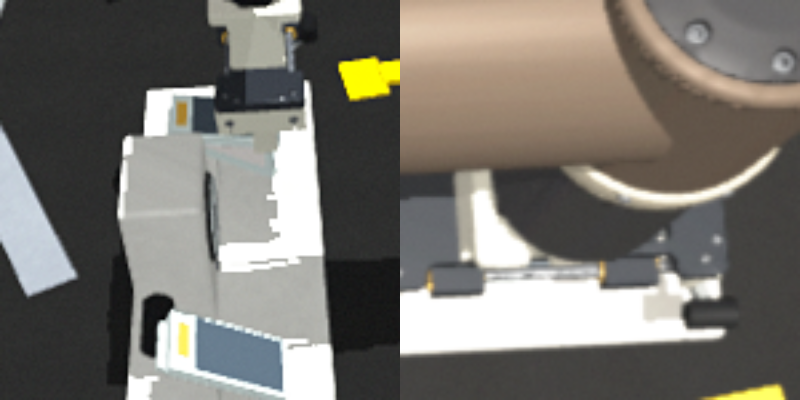

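Left panel: the held module's far end is at (190,115), behind the blower. Right panel: the body is beside the lever knob at (710,312) and clear of it. The force is only a few N at the far edge, as expected, so I continue the tilting arc.

Call:
servo_tool([
  {"dx": 0, "dy": 0, "dz": -0.004, "roll": 0, "jaw": 0.5},
  {"dx": 0.0005, "dy": 0, "dz": -0.004, "roll": 0, "jaw": 0.5},
  {"dx": 0.001, "dy": 0, "dz": -0.004, "roll": 0, "jaw": 0.5},
  {"dx": 0.001, "dy": 0, "dz": -0.004, "roll": 0, "jaw": 0.5},
  {"dx": 0.001, "dy": 0, "dz": -0.003, "roll": 0, "jaw": 0.5},
  {"dx": 0.001, "dy": 0, "dz": -0.003, "roll": 0, "jaw": 0.5},
  {"dx": 0.001, "dy": 0.0005, "dz": -0.003, "roll": 0, "jaw": 0.5},
  {"dx": 0, "dy": 0, "dz": 0, "roll": 0, "jaw": 0.5},
  {"dx": 0, "dy": 0, "dz": 0, "roll": 0, "jaw": 0.5},
  {"dx": 0, "dy": 0, "dz": 0, "roll": 0, "jaw": 0.5},
])

```text
t: 11.85
eef_pos: [0.6103, -0.1471, 0.0292]
ee_rot: [3.142, 0.0, 0.074]
force: [-2.0, -0.9, -0.6]
width: 0.0597
gripper_force: 25.0
```

```bash
cat >> h.py <<'E'
def placed():
    "plane of module far part and its edges, from the side camera over the blower"
    p,d=grab_frame("side");S=cloud("side",d);s=get_state()
    k=np.zeros(d.shape,bool);k[180:205,250:276]=1
    k&=(S[...,2]>.06)&(S[...,2]<.2)&(S[...,1]<-.09)&(S[...,1]>-.19)
    Q=S[k]
    for _ in range(5):
        c=Q.mean(0);n=np.linalg.svd(Q-c,full_matrices=False)[2][2];n*=np.sign(n[2]);r=(Q-c)@n;Q=Q[abs(r)<max(.0025,2*r.std())]
    print("tcp",s["eef_pos"],"F",s["force"],"far part",len(Q),c,"n",n,"pitch",np.degrees(np.arctan2(-n[0],n[2])),Q.min(0),Q.max(0))
E
python3 - <<'E'
from h import *
np.set_printoptions(precision=4,suppress=True)
placed()
E
```

```text
tcp [ 0.6103 -0.147   0.0292] F [-2.2638 -1.219   0.6828] far part 219 [ 0.673  -0.1395  0.1121] n [ 0.554  -0.4047  0.7275] pitch -37.292543351548595 [ 0.6295 -0.1719  0.0937] [ 0.7011 -0.0914  0.1857]
```

Call:
servo_tool([
  {"dx": 0.001, "dy": 0, "dz": -0.002, "roll": 0, "jaw": 0.5},
  {"dx": 0.001, "dy": 0, "dz": -0.002, "roll": 0, "jaw": 0.5},
  {"dx": 0, "dy": 0, "dz": -0.002, "roll": 0, "jaw": 0.5},
  {"dx": 0, "dy": 0, "dz": -0.001, "roll": 0, "jaw": 0.5},
  {"dx": 0, "dy": 0, "dz": 0, "roll": 0, "jaw": 0.5},
  {"dx": 0, "dy": 0, "dz": 0, "roll": 0, "jaw": 0.5},
  {"dx": 0, "dy": 0, "dz": 0, "roll": 0, "jaw": 0.5},
  {"dx": 0, "dy": 0, "dz": 0, "roll": 0, "jaw": 0.5},
  {"dx": 0, "dy": 0, "dz": 0, "roll": 0, "jaw": 0.5},
  {"dx": 0, "dy": 0, "dz": 0, "roll": 0, "jaw": 0.5},
])

```text
t: 13.15
eef_pos: [0.6125, -0.147, 0.0223]
ee_rot: [3.141, -0.0, 0.074]
force: [-0.5, -0.3, 3.8]
width: 0.0593
gripper_force: 25.0
```

```bash
python3 - <<'E'
from h import *
np.set_printoptions(precision=4,suppress=True)
p,d=grab_frame("side");S=cloud("side",d);print(get_state()["force"],get_state()["eef_pos"])
for v in range(184,203,3): print(v,[tuple(np.round(S[v,u]*1000).astype(int).tolist()) for u in range(254,274,3)])
E
```

```text
[ 0.3561 -0.5349  3.9374] [ 0.6125 -0.147   0.0222]
184 [(720, -286, 17), (712, -289, 14), (703, -290, 13), (694, -292, 12), (685, -286, 16), (676, -289, 14), (644, -137, 141)]
187 [(719, -276, 13), (688, -165, 108), (681, -167, 106), (693, -277, 13), (684, -276, 13), (675, -276, 13), (643, -123, 143)]
190 [(697, -162, 100), (687, -155, 106), (680, -157, 104), (674, -165, 97), (666, -165, 97), (649, -108, 146), (641, -106, 148)]
193 [(695, -147, 103), (686, -141, 109), (679, -144, 105), (673, -153, 97), (665, -155, 96), (644, -74, 166), (637, -73, 168)]
196 [(694, -136, 102), (685, -131, 107), (678, -134, 104), (671, -138, 101), (664, -144, 95), (643, -63, 167), (636, -63, 167)]
199 [(692, -122, 105), (684, -119, 107), (677, -124, 103), (670, -128, 99), (664, -134, 94), (642, -54, 165), (635, -52, 167)]
202 [(677, -48, 162), (671, -50, 160), (663, -45, 164), (655, -42, 167), (662, -119, 97), (642, -47, 162), (635, -49, 161)]
```

The module lies on the slope: glass points rise about 12 mm over 21 mm (30°), and the height is 104 mm against 105 expected. Next I slide it down to the lip.

Call:
servo_tool([
  {"dx": -0.0007, "dy": 0, "dz": -0.0004, "roll": 0, "jaw": 0.5},
  {"dx": -0.0007, "dy": 0, "dz": -0.0004, "roll": 0, "jaw": 0.5},
  {"dx": -0.0007, "dy": 0, "dz": -0.0004, "roll": 0, "jaw": 0.5},
  {"dx": -0.0007, "dy": 0, "dz": -0.0004, "roll": 0, "jaw": 0.5},
  {"dx": -0.0005, "dy": 0, "dz": -0.0003, "roll": 0, "jaw": 0.5},
  {"dx": 0, "dy": 0, "dz": 0, "roll": 0, "jaw": 0.5},
  {"dx": 0, "dy": 0, "dz": 0, "roll": 0, "jaw": 0.5},
  {"dx": 0, "dy": 0, "dz": 0, "roll": 0, "jaw": 0.5},
  {"dx": 0, "dy": 0, "dz": 0, "roll": 0, "jaw": 0.5},
  {"dx": 0, "dy": 0, "dz": 0, "roll": 0, "jaw": 0.5},
])

```text
t: 14.45
eef_pos: [0.6096, -0.147, 0.0206]
ee_rot: [3.141, -0.001, 0.075]
force: [2.0, -0.4, 4.7]
width: 0.0594
gripper_force: 25.0
```

Call:
servo_tool([
  {"dx": -0.0006, "dy": 0, "dz": -0.0003, "roll": 0, "jaw": 0.5},
  {"dx": -0.0006, "dy": 0, "dz": -0.0003, "roll": 0, "jaw": 0.5},
  {"dx": -0.0006, "dy": 0, "dz": -0.0003, "roll": 0, "jaw": 0.5},
  {"dx": 0, "dy": 0, "dz": 0, "roll": 0, "jaw": 0.5},
  {"dx": 0, "dy": 0, "dz": 0, "roll": 0, "jaw": 0.5},
  {"dx": 0, "dy": 0, "dz": 0, "roll": 0, "jaw": 0.5},
  {"dx": 0, "dy": 0, "dz": 0, "roll": 0, "jaw": 0.5},
  {"dx": 0, "dy": 0, "dz": 0, "roll": 0, "jaw": 0.5},
  {"dx": 0, "dy": 0, "dz": 0, "roll": 0, "jaw": 0.5},
  {"dx": 0, "dy": 0, "dz": 0, "roll": 0, "jaw": 0.5},
])

```text
t: 15.7
eef_pos: [0.6098, -0.147, 0.0206]
ee_rot: [3.141, -0.004, 0.075]
force: [3.7, 0.1, 6.8]
width: 0.0597
gripper_force: 25.0
```

TCP stopped at x=0.6098, exactly where lip contact was computed, with a small lip force. Next I release and rise.

Call:
servo_tool([
  {"dx": 0.001, "dy": 0, "dz": 0.001, "roll": 0, "jaw": 0.5},
  {"dx": 0, "dy": 0, "dz": 0, "roll": 0, "jaw": 0.75},
  {"dx": 0, "dy": 0, "dz": 0, "roll": 0, "jaw": 0.85},
  {"dx": 0, "dy": 0, "dz": 0, "roll": 0, "jaw": 0.85},
  {"dx": 0, "dy": 0, "dz": 0, "roll": 0, "jaw": 0.85},
  {"dx": 0, "dy": 0, "dz": 0.005, "roll": 0, "jaw": 0.85},
  {"dx": 0, "dy": 0, "dz": 0.02, "roll": 0, "jaw": 0.85},
  {"dx": 0, "dy": 0, "dz": 0.04, "roll": 0, "jaw": 0.85},
  {"dx": 0, "dy": 0, "dz": 0.05, "roll": 0, "jaw": 0.85},
  {"dx": 0, "dy": 0, "dz": 0.03, "roll": 0, "jaw": 0.85},
])

```text
t: 16.95
eef_pos: [0.6091, -0.1471, 0.1687]
ee_rot: [3.141, -0.003, 0.075]
force: [0.6, 0.4, -0.6]
width: 0.0746
gripper_force: 0.0
```

Call:
servo_tool([
  {"dx": 0, "dy": -0.01, "dz": 0, "roll": -9, "jaw": 0.6},
  {"dx": -0.005, "dy": -0.013, "dz": 0, "roll": -9, "jaw": 0.6},
  {"dx": -0.005, "dy": -0.013, "dz": 0, "roll": -9, "jaw": 0.6},
  {"dx": -0.005, "dy": -0.013, "dz": 0, "roll": -9, "jaw": 0.6},
  {"dx": -0.005, "dy": -0.013, "dz": 0, "roll": -9, "jaw": 0.6},
  {"dx": -0.005, "dy": -0.013, "dz": 0, "roll": -9, "jaw": 0.6},
  {"dx": -0.005, "dy": -0.013, "dz": 0, "roll": -9, "jaw": 0.6},
  {"dx": -0.005, "dy": -0.013, "dz": 0, "roll": -9, "jaw": 0.6},
  {"dx": -0.005, "dy": -0.012, "dz": 0, "roll": -9, "jaw": 0.6},
  {"dx": -0.005, "dy": 0, "dz": 0, "roll": -9, "jaw": 0.6},
])

```text
t: 18.2
eef_pos: [0.5629, -0.2607, 0.1657]
ee_rot: [-3.141, -0.0, -1.502]
force: [-0.4, 0.2, 0.6]
width: 0.0528
gripper_force: 0.0
```

```bash
python3 - <<'E'
from h import *
np.set_printoptions(precision=4,suppress=True)
print(get_state()["eef_pos"],get_state()["ee_rot"],get_state()["width"])
q,e=grab_frame("top");P=cloud("top",e);p,d=grab_frame("side");np.savez("t8.npz",q=q,e=e,p=p,d=d)
yaw=np.radians(4.3);o=np.array([.6355,-.0098,0]);Rz=np.array([[np.cos(yaw),-np.sin(yaw),0],[np.sin(yaw),np.cos(yaw),0],[0,0,1]])
T=(P-o)@Rz;k=(abs(T[...,1]+.1345)<.045)&(abs(T[...,0])<.07)&(T[...,2]>.04)&(T[...,2]<.13)
print(k.sum(),T[k].min(0),T[k].max(0));Q=T[k]
for _ in range(5):
    c=Q.mean(0);n=np.linalg.svd(Q-c,full_matrices=False)[2][2];n*=np.sign(n[2]);r=(Q-c)@n;Q=Q[abs(r)<max(.002,2*r.std())]
print(c,n,np.degrees(np.arccos(n[2])),len(Q),Q.min(0),Q.max(0))
cv2.imwrite("pics/s8.png",np.hstack([cv2.resize(q[135:245,190:480,::-1],(800,303))]))
E
```

```text
[ 0.5629 -0.2607  0.1657] [-3.1415 -0.0001 -1.5025] 0.05281405582455144Traceback (most recent call last):
  File "<stdin>", line 7, in <module>
    return umr_minimum(a, axis, None, out, keepdims, initial, where)
ValueError: zero-size array to reduction operation minimum which has no identity
```

```bash
cat >> h.py <<'E'
def check(n,p,d):
    P=cloud(n,d);yaw=np.radians(4.3);o=np.array([.6355,-.0098,0]);Rz=np.array([[np.cos(yaw),-np.sin(yaw),0],[np.sin(yaw),np.cos(yaw),0],[0,0,1]])
    T=(P-o)@Rz;k=(abs(T[...,1]+.1345)<.042)&(abs(T[...,0])<.07)&(T[...,2]>.04)&(T[...,2]<.125)&(d>0);Q=T[k]
    if len(Q)<50: print(n,"hidden",len(Q));return T
    for _ in range(5):
        c=Q.mean(0);m=np.linalg.svd(Q-c,full_matrices=False)[2][2];m*=np.sign(m[2]);r=(Q-c)@m;Q=Q[abs(r)<max(.002,2*r.std())]
    print(n,"c",c,"n",m,"tilt",np.degrees(np.arccos(m[2])),len(Q),Q.min(0),Q.max(0),"height over slope",((c-[0,-.1345,.072])@[-.5,0,.866]))
    return T
E
python3 - <<'E'
from h import *
np.set_printoptions(precision=4,suppress=True)
f=np.load("t8.npz");check("side",f["p"],f["d"])
E
```

```text
side c [-0.0045 -0.1323  0.0813] n [-0.5009  0.0126  0.8654] tilt 30.070733488910037 519 [-0.0493 -0.1639  0.0537] [ 0.043  -0.1012  0.1104] height over slope 0.01026687510967197
```

The module lies on the slope at 30.1° after release. Now the lever.

Call:
servo_tool([
  {"dx": 0.002, "dy": 0, "dz": -0.02, "roll": 0.4, "jaw": 0.6},
  {"dx": 0, "dy": 0, "dz": -0.03, "roll": 0, "jaw": 0.6},
  {"dx": 0, "dy": 0, "dz": -0.025, "roll": 0, "jaw": 0.6},
  {"dx": 0, "dy": 0, "dz": -0.012, "roll": 0, "jaw": 0.6},
  {"dx": 0, "dy": 0, "dz": -0.006, "roll": 0, "jaw": 0.6},
  {"dx": 0, "dy": 0, "dz": 0, "roll": 0, "jaw": 0.6},
  {"dx": 0.008, "dy": 0.0005, "dz": 0, "roll": 0, "jaw": 0.6},
  {"dx": 0.006, "dy": 0.0005, "dz": 0, "roll": 0, "jaw": 0.6},
  {"dx": 0.004, "dy": 0.0005, "dz": 0, "roll": 0, "jaw": 0.6},
  {"dx": 0, "dy": 0, "dz": 0, "roll": 0, "jaw": 0.6},
])

```text
t: 19.55
eef_pos: [0.5815, -0.2588, 0.0725]
ee_rot: [3.138, 0.0, -1.489]
force: [-6.9, -1.3, 4.7]
width: 0.0531
gripper_force: 3.2
```

Call:
servo_tool([
  {"dx": 0.008, "dy": 0.0006, "dz": 0.002, "roll": 0, "jaw": 0.6},
  {"dx": 0.008, "dy": 0.0006, "dz": 0.002, "roll": 0, "jaw": 0.6},
  {"dx": 0.008, "dy": 0.0006, "dz": 0.002, "roll": 0, "jaw": 0.6},
  {"dx": 0.008, "dy": 0.0006, "dz": 0.002, "roll": 0, "jaw": 0.6},
  {"dx": 0.008, "dy": 0.0006, "dz": 0.002, "roll": 0, "jaw": 0.6},
  {"dx": 0.008, "dy": 0.0006, "dz": 0.001, "roll": 0, "jaw": 0.6},
  {"dx": 0.008, "dy": 0.0006, "dz": 0.001, "roll": 0, "jaw": 0.6},
  {"dx": 0.006, "dy": 0.0004, "dz": 0, "roll": 0, "jaw": 0.6},
  {"dx": 0.004, "dy": 0.0003, "dz": 0, "roll": 0, "jaw": 0.6},
  {"dx": 0, "dy": 0, "dz": 0, "roll": 0, "jaw": 0.6},
])

```text
t: 20.8
eef_pos: [0.6498, -0.2535, 0.0841]
ee_rot: [-3.141, 0.0, -1.489]
force: [-0.2, -0.5, 0.1]
width: 0.0524
gripper_force: 0.0
```

Call:
servo_tool([
  {"dx": -0.005, "dy": -0.0004, "dz": 0.003, "roll": 0, "jaw": 0.6},
  {"dx": -0.005, "dy": -0.0004, "dz": 0.003, "roll": 0, "jaw": 0.6},
  {"dx": -0.005, "dy": -0.0005, "dz": 0.003, "roll": -0.4, "jaw": 0.6},
  {"dx": 0, "dy": 0, "dz": 0, "roll": 0, "jaw": 0.6},
  {"dx": 0, "dy": 0, "dz": 0, "roll": 0, "jaw": 0.4},
  {"dx": 0, "dy": 0, "dz": 0, "roll": 0, "jaw": 0.3},
  {"dx": 0, "dy": 0, "dz": 0, "roll": 0, "jaw": 0.2},
  {"dx": 0, "dy": 0, "dz": 0, "roll": 0, "jaw": 0.2},
  {"dx": 0, "dy": 0, "dz": 0, "roll": 0, "jaw": 0.2},
  {"dx": 0, "dy": 0, "dz": 0, "roll": 0, "jaw": 0.2},
], newtons=20)

```text
t: 22.05
eef_pos: [0.6342, -0.2548, 0.0932]
ee_rot: [3.141, 0.0, -1.496]
force: [0.1, -0.7, 0.6]
width: 0.0192
gripper_force: 20.0
```

The knob is gripped and centred over the hinge. Now I open, rise and clear the view.

Call:
servo_tool([
  {"dx": 0.0006, "dy": 0, "dz": 0, "roll": 0, "jaw": 0.2},
  {"dx": 0, "dy": 0, "dz": 0, "roll": 0, "jaw": 0.2},
  {"dx": 0, "dy": 0, "dz": 0, "roll": 0, "jaw": 0.5},
  {"dx": 0, "dy": 0, "dz": 0, "roll": 0, "jaw": 0.6},
  {"dx": 0, "dy": 0, "dz": 0, "roll": 0, "jaw": 0.6},
  {"dx": 0, "dy": 0, "dz": 0.02, "roll": 0, "jaw": 0.6},
  {"dx": 0, "dy": 0, "dz": 0.05, "roll": 0, "jaw": 0.6},
  {"dx": 0, "dy": 0, "dz": 0.05, "roll": 0, "jaw": 0.6},
  {"dx": -0.05, "dy": 0, "dz": 0.02, "roll": 0, "jaw": 0.6},
  {"dx": -0.05, "dy": 0, "dz": 0, "roll": 0, "jaw": 0.6},
])

```text
t: 23.3
eef_pos: [0.535, -0.2551, 0.2353]
ee_rot: [-3.138, -0.001, -1.496]
force: [0.5, -0.2, 0.0]
width: 0.0524
gripper_force: 0.0
```

Call:
servo_tool([
  {"dx": -0.03, "dy": -0.05, "dz": 0, "roll": 0, "jaw": 0.6},
  {"dx": -0.03, "dy": -0.05, "dz": 0, "roll": 0, "jaw": 0.6},
  {"dx": -0.03, "dy": -0.05, "dz": 0, "roll": 0, "jaw": 0.6},
  {"dx": -0.03, "dy": -0.05, "dz": 0, "roll": 0, "jaw": 0.6},
  {"dx": -0.03, "dy": -0.05, "dz": 0, "roll": 0, "jaw": 0.6},
  {"dx": -0.02, "dy": -0.05, "dz": 0, "roll": 0, "jaw": 0.6},
  {"dx": 0, "dy": 0, "dz": 0, "roll": 0, "jaw": 0.6},
  {"dx": 0, "dy": 0, "dz": 0, "roll": 0, "jaw": 0.6},
  {"dx": 0, "dy": 0, "dz": 0, "roll": 0, "jaw": 0.6},
  {"dx": 0, "dy": 0, "dz": 0, "roll": 0, "jaw": 0.6},
])

```text
t: 24.55
eef_pos: [0.3657, -0.5541, 0.2338]
ee_rot: [-3.141, -0.0, -1.495]
force: [0.4, 0.2, 0.2]
width: 0.0525
gripper_force: 0.0
```

```bash
python3 - <<'E'
from h import *
np.set_printoptions(precision=4,suppress=True)
im=[]
for n in("top","side"):
    p,d=grab_frame(n);T=check(n,p,d)
    k=(T[...,1]<-.2)&(T[...,1]>-.29)&(abs(T[...,0])<.1)&(T[...,2]>.13)&(T[...,2]<.18)
    if k.sum(): print("knob",k.sum(),np.percentile(T[k],[2,50,98],axis=0))
    k=(T[...,1]>.2)&(T[...,1]<.29)&(abs(T[...,0])<.12)&(T[...,2]>.115)&(T[...,2]<.18)
    if k.sum(): print("left knob",np.median(T[k],0))
    # module edge straightness in the top view: mask by height over slope
    if n=="top":
        h=(T-[0,-.1345,.072])@np.array([-.5,0,.866]);m=(abs(h-.012)<.004)&(abs(T[...,1]+.1345)<.045)&(abs(T[...,0])<.07)
        s=(T-[0,-.1345,.072])@np.array([.866,0,.5]);print(cv2.minAreaRect(np.c_[s[m],T[...,1][m]+.1345].astype(np.float32)*1000))
    im.append(cv2.resize(p[130:270,210:490,::-1] if n=="top" else p[130:370,170:430,::-1],(400,400)))
cv2.imwrite("pics/s9.png",np.hstack(im))
E
```

```text
top c [-0.0037 -0.1341  0.0841] n [-0.4988  0.0019  0.8667] tilt 29.922093931695205 1434 [-0.0522 -0.1648  0.0544] [ 0.0421 -0.1041  0.1114] height over slope 0.012301787341031253
knob 208 [[-0.0295 -0.2591  0.1453]
 [-0.022  -0.2426  0.1588]
 [-0.0114 -0.2296  0.1625]]
left knob [-0.0804  0.2429  0.1386]
((0.04767608642578125, 0.0921173095703125), (109.08245849609375, 60.69268798828125), 0.0266440287232399)
side c [-0.0044 -0.1323  0.0813] n [-0.5011  0.0073  0.8654] tilt 30.073372836057313 530 [-0.0485 -0.1636  0.053 ] [ 0.0434 -0.1013  0.1091] height over slope 0.010275947746795537
knob 89 [[-0.0283 -0.2576  0.133 ]
 [-0.0185 -0.236   0.1545]
 [-0.0098 -0.2275  0.1606]]
left knob [-0.0777  0.2487  0.1363]
```

View pics/s9.png

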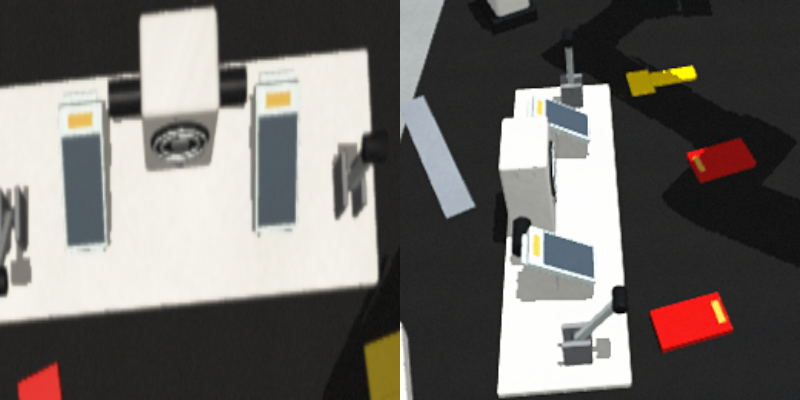

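The picture shows the module flat and straight on the right rest at (277,155), glass up, matching the parked one. It is at 29.9° tilt, centred, and 0.03° off straight. The right lever is upright, with its knob at X≈−0.020 against the hinge at −0.019, and everything else is untouched.

```bash
python3 -c "
from station import *
print(job_done())"
```

```text
the job is handed in; nothing more can be done
None
```

The module lies flat and straight on the right-hand rest, face up and down against the lip; the right lever stands upright within about 0.02 rad, and I handed the job in at about 25 s.

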